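# Reset the ratchet writing board to its second notch

## Robot

A 6-joint arm with a two-finger parallel gripper is mounted at the origin on the work surface. World frame = base frame: x ahead of the robot, y to its left, z up, the work surface at z = 0. Lengths are in m, angles in rad, forces in N, time in s.
With the tool pointing down it reaches from about 0.35 to 0.925 m from the base axis. Payload 6.4 kg.
Tool frame: the origin (TCP) lies at the very end of the fingers, on their centre line; the grasp point (between the pads) lies behind it (robot.pinch_z is the z of the grasp point in the tool frame, in m); z points along the fingers, y is the direction in which the jaws open and shut (so a half turn about z gives the same grasp; the last joint's range is limited). The gripper opens to 85 mm and grips with 20 to 120 N. Pads are 22 mm wide; open, the fingers measure 114 mm over their backs; the gripper's body (76 mm by 85 mm) begins 54 mm behind the grasp point. The pads swing forward as they close: fully open they stand 13 mm farther back than shut.
Start: joints at [-1.517, 0.245, 1.558, -0, 1.339, -0.174], TCP at [0.147, -0.633, 0.231] pointing down, gripper open.
Joint ranges: [-3.13, 3.13], [-1.02, 2.26], [0.13, 2.54], [-0.95, 4.09], [0.21, 2.88], [-2.74, 2.74]. Speed limits (rad/s): [2.57, 2.57, 3.14, 3.14, 3.14, 3.14].

## Interface

Orientations are given as a unit quaternion [x, y, z, w].
In Python, from bench import robot gives the robot as it stands.
- The arm moves only by the shell command python3 -m handwheel 'ROWS' [FORCE]. ROWS is JSON, one flat list of numbers, 5 for each row, row after row: the shift along the tool's x, y, z in cm, then the turn about the tool's z in rad, then the finger opening in cm, from 0 to 8.54. In form: [tx, ty, tz, yaw, hand, tx, ty, tz, yaw, hand, ...]. A call has exactly 10 rows; each row shifts and turns the commanded pose from where the row before left it, along the tool's axes as they then stand; what a row does not reach is not made up. A row lasts 1/12 s, in which the tool goes at most 41.7 mm and 7.16 degrees, less where a joint would pass 70% of its speed; a pose out of reach is approached as far as the arm can. A call with a gripper value outside its range is refused whole. The fingers move at their own pace and stop on an object; FORCE is the grip in N (left out, the last holds). Time passes only in rows, so rows that do not move let the fingers close, or fill a call up. It gives the time, the measured TCP pose, the force and the opening at its end, in the units of the state.
- robot.observe(): the state, without advancing time (a new reading comes with each control period).
- robot.get_image(name): name is "side" or "top"; returns a dict with "pixels" (420x560x3 uint8, blue, green, red), "fx", "fy", "cx", "cy" (pixels), "pose" (4x4, takes a point from camera to world coordinates). Camera axes: x right, y up, looking along -z (the intrinsics and any distortion apply to the point x, -y, -z); pixel columns grow to the right and rows downward; lengths in m; the calibration is good to about 2 mm. A picture is of the moment at which its call begins. There is no depth.
- robot.hand_in(): hands the job in, once; it reports no verdict.
Trained networks look in a picture, given as the dict that the camera call returned (one of the last four; its "shot" number tells which), for a name from the list of things; names that differ only in an ending like _2 or _b are one class to them, and where a whole thing is asked for, a point or a joint stands for the part that bears it (a point fixed in the world has none). Each returns a list of dicts, best first, with "score" (0 to 1); they miss things now and then, are a little off and sometimes report something else, mostly with a low value. They report only what shows in the picture. A call takes as long as a camera call.
- robot.boxes_of(picture, target): "location" ([x, y, z] in m, in world coordinates, good to about 4 mm: the middle of the surface that is visible of it).
The state is a dict: "time_s": time; "q": joint angles; "joint_velocities": joint speeds; "tau": joint torques, N m; "eef_pos": TCP position; "tcp_rot": TCP orientation; "force": force on the tool from outside, world axes, zero at the start; "moment": the same for the moment, N m; "width": finger opening in m.
Only numpy, scipy, OpenCV 4.12 (cv2) and the standard library are available. Lean on these libraries where they do the work, as an engineer would, in place of code of your own. Each camera call takes 0.05 s, during which the arm holds its last target.

## Task

The tilting writing board is propped too steep: bring it down to its second notch. Take it by the red bar, lift it past the top so that the pawl is thrown back, lower it fully flat so that the pawl comes over again, then raise it to the second notch and rest it there on the pawl and let go. Never let the board drop or force it down against the pawl, and leave the other things on the shelf where they are.

Things in the scene. Friction and masses are not known exactly. Their poses are not given: they have to be found in the camera images.
- stand: grey steel stand of the writing board, fixed, placed and turned anew each time: base plate 340 x 240 x 10 mm, two hinge cheeks. Origin on the work surface under the middle of the hinge axis; its -x axis points from the hinge to the side where the red bar lies when the board is flat, y runs along the hinge, z up.
- hinge (a point): middle of the board's hinge axis, 130 mm above the stand's origin; axes as the stand's. The board (wood, 165 x 200 x 10 mm, about 0.7 to 0.9 kg with its fittings, hinge a little stiff) falls under its own weight unless the pawl or a hand holds it.
- board (a joint): board angle, rad: 0 = flat on two posts, grows as the red bar rises, stop at 1.25. Four notches counted from the bottom, nominally 0.30, 0.50, 0.70, 0.90; the pawl's bracket is clamped anywhere in a slot, shifting all four alike by up to 0.08 up or down. Rising, the pawl clicks in 0.03 to 0.05 above a notch's resting angle; then let the board down onto it.
- handle (a point): middle of the red bar: 10 mm thick, 92 mm free between its two arms, along the hinge direction, 212 mm from the hinge axis in the board's mid-plane, 37 mm clear of the board's edge. Round, so it turns between the fingers as the board tilts. Holding the board up at the bar takes about 2 to 4 N. Site axes are the board's: -x from the hinge to the bar.
- rack: quadrant behind the hinge that turns with the board: four steel notch pins 75 mm from the hinge, and a brass pin that throws the pawl back above the fourth notch, at a board angle of 1.23 at the latest. Origin on the hinge axis, axes as the board's. It bears about 8 N on the pawl at rest; a push down on the bar adds three times that push; over 80 N is too much.
- pawl (a joint): angle of the yellow pawl with its red weight, behind the hinge, rad: 0 = holding; up to 0.2 as it rides over a pin; past 0.40 it topples and rests thrown back at 0.60. Then nothing holds the board in lowering, until an arm on the quadrant pushes the pawl over again below a board angle of about 0.15, surely once flat. At the start it holds the board in the third or fourth notch.
- storage_box: bystander: smoky grey press-button plastic box, 126 x 176 x 86 mm, origin under its centre
- tape_dispenser: bystander: aluminium tape dispenser, 150 x 60 x 92 mm, origin under its centre
- stapler: bystander: red stapler beside the stand, 145 x 36 x 55 mm, origin under its centre
- clip_jar: bystander: glass jar of steel paper clips, 62 mm across, 78 mm high, origin under its centre
- paperweight: bystander: green glass paperweight beside the stand, 72 mm across, 47 mm high, origin under its centre
- pen_cup: bystander: dark steel pen cup, 72 mm across, 150 mm high with its pens, origin under its centre
- staple_carton: bystander: cardboard box of staples with a blue band, 60 x 110 x 36 mm, origin under its centre

How it is judged:
By the outcome, as a careful person would: the job done as asked, in the order asked, and still so for the second after the job is handed in, with the robot touching nothing.
It also fails if it takes over 64 s, if anything falls off the work surface, if the arm or the gripper's body presses on something with over 40 N, if the wrist force passes 120 N, or if a joint passes its speed limit or range.

## Working session

There is one attempt and no reset: what is moved stays moved. The work goes in short steps, Python scripts to look and compute and a shell command to move; the robot and the scene stay as the last step left them, time stands still between calls to the robot, and variables do not carry over. Pictures are saved under pics/ and viewed, and the job is handed in when it is done.

```bash
ls; mkdir -p pics
python3 - <<'E'
from bench import robot
import cv2,json
s=robot.observe(); print(s, robot.pinch_z)
for n in ("side","top"):
    p=robot.get_image(n); cv2.imwrite(f"pics/{n}0.png",p["pixels"]); print(n,p["fx"],p["fy"],p["cx"],p["cy"],p["pose"],[k for k in p])
    for t in ("handle","hinge","stand","board","rack","pawl"):
        print(t,[(round(d["score"],2),d["location"]) for d in robot.boxes_of(p,t)][:2])
E
```

```text
pics
{'time_s': 0.0, 'q': array([-1.51711689e+00,  2.45839712e-01,  1.55905224e+00, -1.07997979e-05,
        1.33866608e+00, -1.74073550e-01]), 'joint_velocities': array([-0.00039108,  0.00147278, -0.00107329,  0.00050504,  0.00161831,
       -0.00111395]), 'tau': array([ 1.31337089e-03, -4.29503632e+01, -3.26127398e+01, -1.64394251e-04,
        5.19340363e-03, -9.49657931e-06]), 'eef_pos': array([ 0.14675187, -0.6326347 ,  0.23014336]), 'tcp_rot': array([ 9.93522455e-01,  1.13631713e-01,  5.38747920e-05, -9.81222656e-04]), 'force': array([1.04006539, 0.85605068, 0.34155113]), 'moment': array([ 0.02777299, -0.00432955, -0.0039725 ]), 'width': 0.08544779300173747} -0.0187
side 542.4829831999856 542.4829831999856 280.80824059729713 210.95873849757876 [[ 0.97234608  0.18051997 -0.14817439  0.36631342]
 [-0.23325514  0.71906755 -0.65462501 -0.98973467]
 [-0.01162549  0.6710845   0.74128972  1.21489308]
 [ 0.          0.          0.          1.        ]] ['pixels', 'fx', 'fy', 'cx', 'cy', 'pose', 'shot']
handle [(0.73, [0.6121, 0.0599, 0.1868])]
hinge [(0.95, [0.6256, 0.0468, 0.0097]), (0
[... 242 characters left out ...]
, 0.1624, 0.1584])]
top 411.11186606918795 411.11186606918795 278.7483364063602 200.15553748539892 [[-0.01437312  0.99727834 -0.07231402  0.49372875]
 [-0.99989455 -0.01418539  0.00310891  0.01755699]
 [ 0.00207464  0.07235108  0.99737707  1.16967211]
 [ 0.          0.          0.          1.        ]] ['pixels', 'fx', 'fy', 'cx', 'cy', 'pose', 'shot']
handle [(0.73, [0.5981, 0.0575, 0.1986])]
hinge [(0.73, [0.6278, 0.0612, 0.1465]), (0.43, [0.5065, 0.2186, 0.0407])]
stand [(0.84, [0.6274, 0.0634, 0.1486])]
board [(0.82, [0.5957, 0.0636, 0.2002]), (0.57, [0.6282, 0.0639, 0.1466])]
rack [(0.62, [0.7276, 0.1387, 0.1475])]
pawl [(0.63, [0.723, 0.1634, 0.1357]), (0.43, [0.6267, 0.0636, 0.1444])]
```

View pics/side0.png

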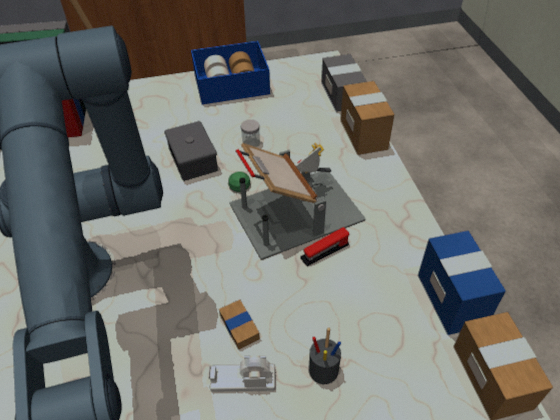

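View pics/top0.png

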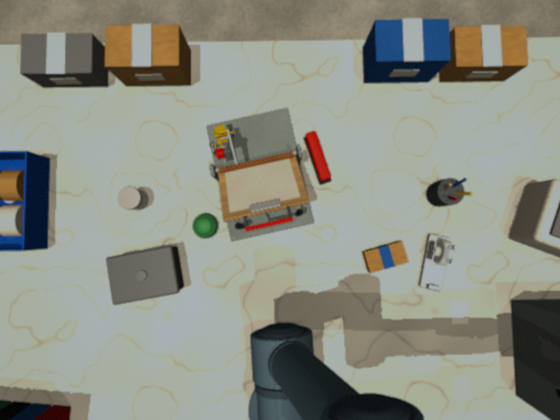

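Run:
```python
import cv2
a=cv2.imread("pics/side0.png")[130:265,220:375]; cv2.imwrite("pics/side0z.png",cv2.resize(a,None,fx=5,fy=4.4,interpolation=cv2.INTER_CUBIC)[:600])
a=cv2.imread("pics/top0.png")[100:250,190:340]; cv2.imwrite("pics/top0z.png",cv2.resize(a,None,fx=4,fy=4,interpolation=cv2.INTER_CUBIC))
```

```text
(no output)
```

View pics/side0z.png

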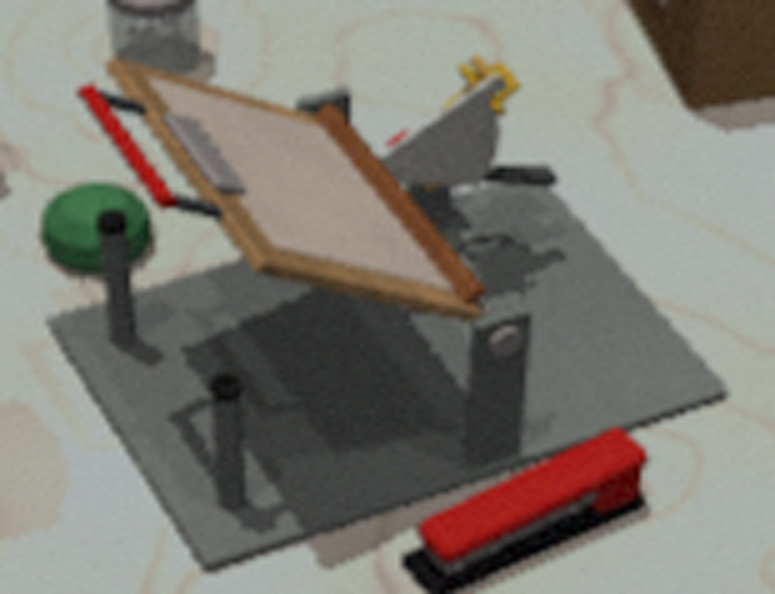

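View pics/top0z.png

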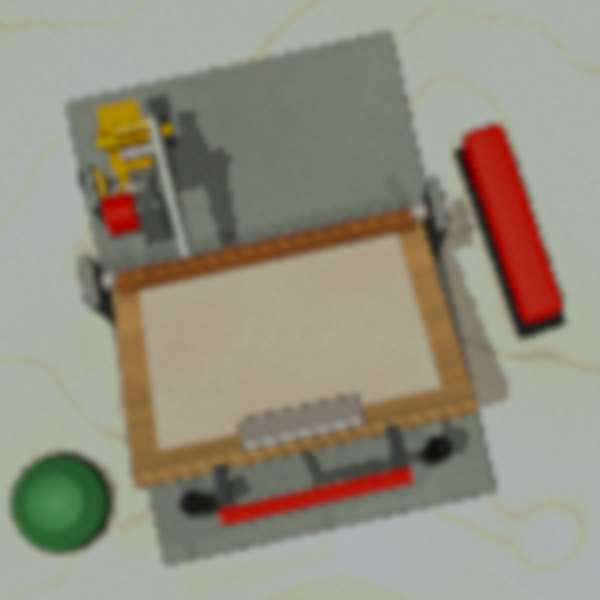

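```bash
cat > h.py <<'E'
import numpy as np
K={"side":(542.483,280.808,210.9587,np.array([[0.97234608,0.18051997,-0.14817439,0.36631342],[-0.23325514,0.71906755,-0.65462501,-0.98973467],[-0.01162549,0.6710845,0.74128972,1.21489308]])),
"top":(411.1119,278.7483,200.1555,np.array([[-0.01437312,0.99727834,-0.07231402,0.49372875],[-0.99989455,-0.01418539,0.00310891,0.01755699],[0.00207464,0.07235108,0.99737707,1.16967211]]))}
def ray(c,u,v):
    f,cx,cy,P=K[c]; d=np.array([(u-cx)/f,-(v-cy)/f,-1]); d=P[:,:3]@d; return P[:,3],d/np.linalg.norm(d)
def onz(c,uv,z):
    o,d=ray(c,*uv); return o+d*(z-o[2])/d[2]
def tri(a,b):
    o1,d1=ray("top",*a); o2,d2=ray("side",*b)
    t=np.linalg.lstsq(np.c_[d1,-d2],o2-o1,rcond=None)[0]
    p,q=o1+d1*t[0],o2+d2*t[1]; return (p+q)/2,np.linalg.norm(p-q)
def proj(c,p):
    f,cx,cy,P=K[c]; x=P[:,:3].T@(np.array(p)-P[:,3]); return np.array([cx+f*x[0]/-x[2],cy-f*x[1]/-x[2]])
E
cat > m.py <<'E'
from h import *
np.set_printoptions(precision=4,suppress=True)
T=lambda x,y:(190+x/4,100+y/4); S=lambda x,y:(220+x/5,130+y/4.4)
C=[onz("top",T(*p),.01) for p in [(68,103),(388,32),(495,490),(165,562)]]
print(np.array(C)); print([np.linalg.norm(C[i]-C[i-1]) for i in range(4)])
Cs=[onz("side",S(*p),.01) for p in [(50,320),(207,568),(725,392)]]; print("side",np.array(Cs))
L=tri(T(222,517),S(87,95)); R=tri(T(410,477),S(166,203)); print(L,R,np.linalg.norm(L[0]-R[0]))
c=tri(T(316,497),S(127,149)); print("bar mid",c)
d=R[0]-L[0]; print("yaw bar dir",np.arctan2(d[1],d[0]))
e=(C[2]-C[1]+C[3]-C[0]); print("plate long dir (-x)",np.arctan2(e[1],e[0]), np.mean(C,0))
print("hinge R", tri(T(435,218),S(505,340)))
print("posts", tri(T(437,450),S(226,388)), tri(T(200,503),S(112,222)))
E
python3 m.py
```

```text
[[ 0.7944  0.2164  0.01  ]
 [ 0.8431 -0.0136  0.01  ]
 [ 0.5133 -0.0838  0.01  ]
 [ 0.4662  0.1489  0.01  ]]
[np.float64(0.33514195199622204), np.float64(0.23508663269234992), np.float64(0.33718936285342754), np.float64(0.23740593828672138)]
side [[ 0.4651  0.1448  0.01  ]
 [ 0.5129 -0.0878  0.01  ]
 [ 0.8405 -0.0176  0.01  ]]
(array([0.496 , 0.0892, 0.2579]), np.float64(0.0007380467583116321)) (array([ 0.517 , -0.0151,  0.2608]), np.float64(0.0002338856108801975)) 0.10641752044842107
bar mid (array([0.5069, 0.037 , 0.2583]), np.float64(0.000408194192617273))
yaw bar dir -1.371895488003556
plate long dir (-x) -2.93540862961548 [0.6542 0.067  0.01  ]
hinge R (array([ 0.6903, -0.0393,  0.1232]), np.float64(0.007271429887828171))
posts (array([ 0.5379, -0.0377,  0.1196]), np.float64(0.0008816363256559364)) (array([0.5054, 0.1135, 0.1253]), np.float64(0.0007495851780519535))
```

```bash
python3 -m handwheel '[0,0,-1,-0.12,3, 0,0,-1,-0.12,3, 0,0,-1,-0.12,3, 0,0,-1,-0.12,3, 0,0,-1,-0.12,3, 0,0,-1,-0.12,3, 0,0,-1,-0.12,3, 0,0,-1,-0.12,3, 0,0,-1,-0.12,3, 0,0,-1,-0.12,3]' 40
```

```text
time_s: 1.53
eef_pos: [0.1468, -0.6332, 0.3318]
tcp_rot: [0.754, 0.657, -0.0, 0.0]
force: [-0.1, 0.3, 0.2]
width: 0.0297
```

```bash
python3 -m handwheel '[0,0,0,-0.115,3, 0,0,0,-0.115,3, 0,0,0,-0.115,3, 2,2,0,0,3, 2.6,2.2,0,0,3, 2.6,2.2,0,0,3, 2.6,2.2,0,0,3, 2.6,2.2,0,0,3, 2.6,2.2,0,0,3, 2.6,2.2,0,0,3]'
```

```text
time_s: 2.37
eef_pos: [0.2609, -0.4288, 0.3314]
tcp_rot: [0.632, 0.775, -0.0, 0.0]
force: [0.2, 0.4, -0.6]
width: 0.0298
```

```bash
python3 -m handwheel '[2.9,2.4,0,0,3, 2.9,2.4,0,0,3, 2.9,2.4,0,0,3, 2.9,2.4,0,0,3, 2.9,2.4,0,0,3, 2.9,2.4,0,0,3, 2.9,2.4,0,0,3, 2.9,2.4,0,0,3, 2.9,2.4,0,0,3, 2.9,2.4,0,0,3]'
```

```text
time_s: 3.2
eef_pos: [0.4378, -0.0962, 0.3317]
tcp_rot: [0.632, 0.775, 0.0, 0.001]
force: [0.3, -1.3, 0.1]
width: 0.03
```

```bash
python3 -m handwheel '[2.9,2.4,0,0,3, 2.9,2.4,0,0,3, 2.9,2.4,0,0,3, 1.5,1.2,0,0,3, 1.4,1.1,0,0,3, 0,0,0,0,3, 0,0,0,0,3, 0,0,0,0,3, 0,0,0,0,3, 0,0,0,0,3]'
python3 - <<'E'
from bench import robot
import cv2
print(robot.observe()["q"])
for n in ("side","top"):
    p=robot.get_image(n)["pixels"]
    a=p[130:250,200:360] if n=="side" else p[110:260,190:340]
    cv2.imwrite(f"pics/{n}1.png",cv2.resize(a,None,fx=5 if n=="side" else 4,fy=5 if n=="side" else 4,interpolation=cv2.INTER_CUBIC))
E
```

```text
time_s: 4.03
eef_pos: [0.5069, 0.0337, 0.3314]
tcp_rot: [0.633, 0.774, 0.0, 0.0]
force: [-0.3, -0.3, -0.1]
width: 0.0303
[-1.56953294e-01 -1.63048059e-01  1.79721030e+00 -1.19296995e-04
  1.50708009e+00 -3.57397619e-01]
```

View pics/side1.png

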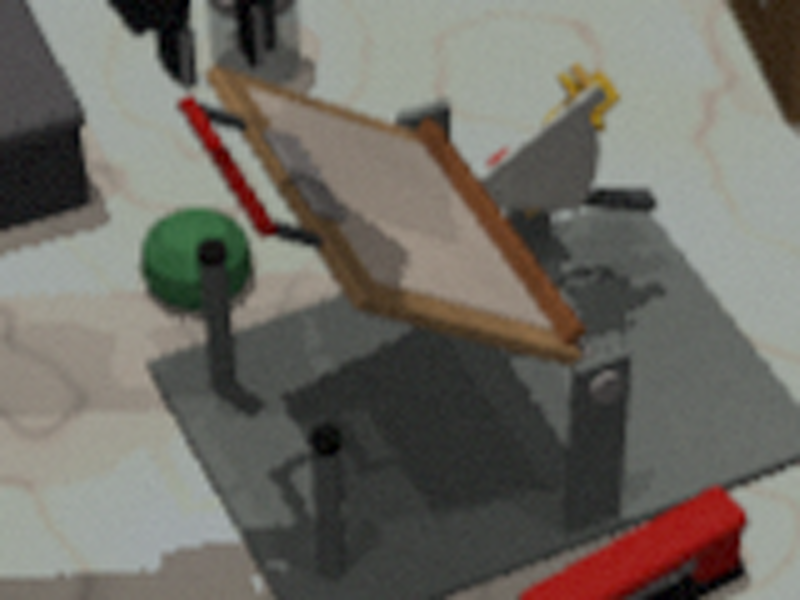

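View pics/top1.png

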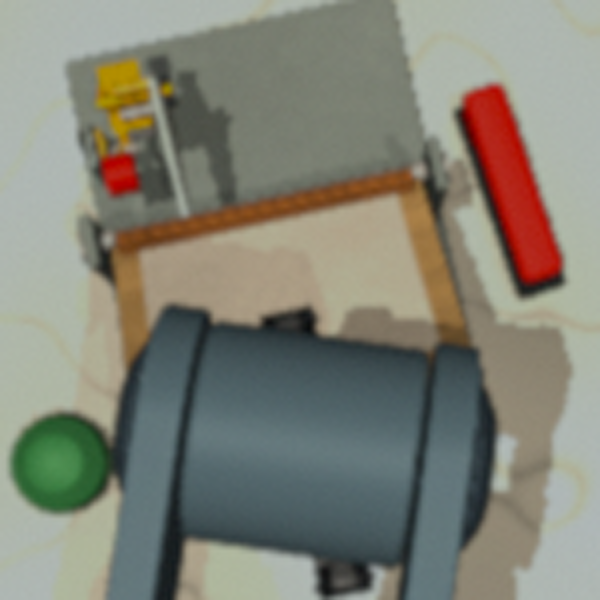

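Run:
```python
from h import *
for p in [(.5069,.0337,.3314),(.5069,.037,.2585)]: print(((proj("side",p)-[200,130])*5).round(0))
y=np.array([.979,.2022,0])
for s in (-.015,.015): print(((proj("side",np.array([.5069,.0337,.3314])+s*y)-[200,130])*5).round(0))
```

```text
[219.  65.]
[227. 169.]
[191.  74.]
[247.  57.]
```

```bash
python3 -m handwheel '[0.3,0,1,0,3, 0,0,1,0,3, 0,0,1,0,3, 0,0,1,0,3, 0,0,1,0,3, 0,0,1,0,3, 0,0,1,0,3, 0,0,1,0,3, 0,0,0.9,0,3, 0,0,0,0,3]'
python3 - <<'E'
from bench import robot
import cv2
print(robot.observe()["force"],robot.observe()["time_s"])
for n in ("side",):
    p=robot.get_image(n)["pixels"]
    a=p[130:250,200:360] if n=="side" else p[110:260,190:340]
    cv2.imwrite(f"pics/{n}2.png",cv2.resize(a,None,fx=5 if n=="side" else 4,fy=5 if n=="side" else 4,interpolation=cv2.INTER_CUBIC))
E
```

```text
time_s: 4.97
eef_pos: [0.5054, 0.0377, 0.2397]
tcp_rot: [0.632, 0.775, -0.001, -0.002]
force: [-0.3, -0.2, -0.5]
width: 0.0297
[-0.29311429 -0.19183607 -0.4677301 ] 4.9667
```

View pics/side2.png

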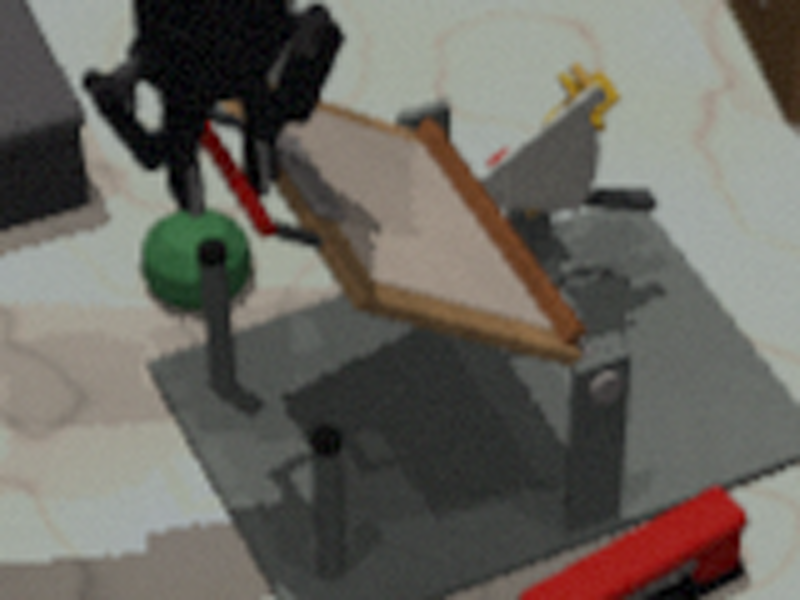

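```bash
python3 -m handwheel '[0,0.15,0,0,2, 0,0,0,0,1, 0,0,0,0,0.5, 0,0,0,0,0, 0,0,0,0,0, 0,0,0,0,0, 0,0,0,0,0, 0,0,0,0,0, 0,0,0,0,0, 0,0,0,0,0]' 40
python3 - <<'E'
from bench import robot
s=robot.observe(); print(s["force"],s["eef_pos"],s["width"])
E
```

```text
time_s: 5.85
eef_pos: [0.5076, 0.0377, 0.2432]
tcp_rot: [0.632, 0.775, -0.001, -0.0]
force: [-5.3, -1.4, 3.4]
width: 0.0084
[-5.31600973 -1.40433561  3.42766825] [0.50763546 0.03765259 0.24316245] 0.008350992925921976
```

```bash
cat > arc.py <<'E'
import numpy as np,sys
a,b,n=float(sys.argv[1]),float(sys.argv[2]),int(sys.argv[3])
t=np.linspace(a,b,n+1)
y=21.2*(np.cos(a)-np.cos(t)); z=-21.2*(np.sin(t)-np.sin(a))
Y=np.diff(np.round(y,2));Z=np.diff(np.round(z,2))
for i in range(n): print(round(t[i+1],3),f"0,{Y[i]:.2f},{Z[i]:.2f},0,0")
E
python3 arc.py .65 1.15 18
```

```text
0.678 0,0.36,-0.46,0,0
0.706 0,0.38,-0.46,0,0
0.733 0,0.39,-0.44,0,0
0.761 0,0.40,-0.43,0,0
0.789 0,0.41,-0.42,0,0
0.817 0,0.42,-0.41,0,0
0.844 0,0.44,-0.40,0,0
0.872 0,0.44,-0.38,0,0
0.9 0,0.46,-0.38,0,0
0.928 0,0.47,-0.36,0,0
0.956 0,0.47,-0.34,0,0
0.983 0,0.49,-0.34,0,0
1.011 0,0.49,-0.32,0,0
1.039 0,0.50,-0.30,0,0
1.067 0,0.52,-0.29,0,0
1.094 0,0.52,-0.28,0,0
1.122 0,0.52,-0.26,0,0
1.15 0,0.54,-0.25,0,0
```

```bash
python3 -m handwheel '[0,0.36,-0.46,0,0, 0,0.38,-0.46,0,0, 0,0.39,-0.44,0,0, 0,0.40,-0.43,0,0, 0,0.41,-0.42,0,0, 0,0.42,-0.41,0,0, 0,0.44,-0.40,0,0, 0,0.44,-0.38,0,0, 0,0.46,-0.38,0,0, 0,0,0,0,0]'
python3 - <<'E'
from bench import robot
s=robot.observe(); print(s["force"],s["moment"],s["eef_pos"],s["width"])
E
```

```text
time_s: 6.68
eef_pos: [0.5452, 0.0455, 0.2812]
tcp_rot: [0.632, 0.775, 0.001, 0.001]
force: [-3.8, -0.1, 1.8]
width: 0.0086
[-3.78857601 -0.08033749  1.82797233] [-0.15509547  0.84475949  0.061967  ] [0.54519996 0.04551113 0.28123109] 0.0086271835880499
```

```bash
python3 -m handwheel '[0,0.47,-0.36,0,0, 0,0.47,-0.34,0,0, 0,0.49,-0.34,0,0, 0,0.49,-0.32,0,0, 0,0.50,-0.30,0,0, 0,0.52,-0.29,0,0, 0,0.52,-0.28,0,0, 0,0.52,-0.26,0,0, 0,0.54,-0.25,0,0, 0,0,0,0,0]'
python3 - <<'E'
from bench import robot
import cv2
s=robot.observe(); print(s["force"],s["moment"],s["eef_pos"],s["width"])
for n in ("side","top"):
    p=robot.get_image(n)["pixels"]
    a=p[130:250,200:360] if n=="side" else p[90:240,190:340]
    cv2.imwrite(f"pics/{n}3.png",cv2.resize(a,None,fx=5 if n=="side" else 4,fy=5 if n=="side" else 4,interpolation=cv2.INTER_CUBIC))
E
python3 arc.py 1.15 1.24 8
```

```text
time_s: 7.52
eef_pos: [0.5898, 0.0548, 0.3084]
tcp_rot: [0.632, 0.775, 0.001, 0.001]
force: [-3.5, 0.5, 3.6]
width: 0.0083
[-3.50766661  0.53994713  3.642694  ] [0.13145947 0.66881846 0.04705215] [0.58984853 0.05483913 0.30839324] 0.008283899436093815
1.161 0,0.22,-0.10,0,0
1.172 0,0.22,-0.09,0,0
1.184 0,0.22,-0.09,0,0
1.195 0,0.22,-0.09,0,0
1.206 0,0.22,-0.09,0,0
1.218 0,0.22,-0.08,0,0
1.229 0,0.23,-0.08,0,0
1.24 0,0.22,-0.08,0,0
```

View pics/side3.png

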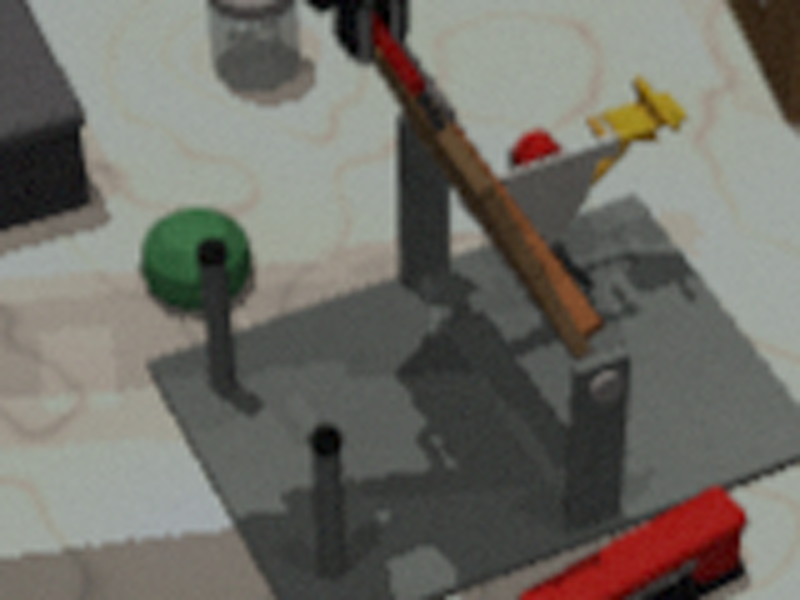

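View pics/top3.png

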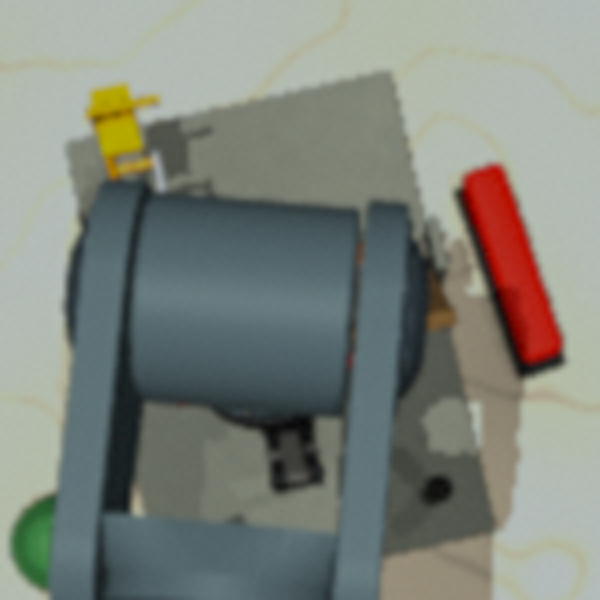

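```bash
python3 -m handwheel '[0,0.22,-0.1,0,0, 0,0.22,-0.09,0,0, 0,0.22,-0.09,0,0, 0,0.22,-0.09,0,0, 0,0.22,-0.09,0,0, 0,0.22,-0.08,0,0, 0,0.20,-0.08,0,0, 0,0.2,-0.07,0,0, 0,0,0,0,0, 0,0,0,0,0]'
python3 - <<'E'
from bench import robot
import cv2
s=robot.observe(); print(s["force"],s["moment"],s["eef_pos"],s["width"])
for n in ("side","top"):
    p=robot.get_image(n)["pixels"]
    a=p[130:250,200:360] if n=="side" else p[90:240,190:340]
    cv2.imwrite(f"pics/{n}4.png",cv2.resize(a,None,fx=5 if n=="side" else 4,fy=5 if n=="side" else 4,interpolation=cv2.INTER_CUBIC))
E
```

```text
time_s: 8.45
eef_pos: [0.604, 0.0578, 0.3142]
tcp_rot: [0.632, 0.775, -0.002, -0.002]
force: [-11.7, 0.3, 7.1]
width: 0.0084
[-11.73811976   0.26291095   7.09847561] [9.01082601e-04 1.94936660e+00 1.19801733e-02] [0.60402899 0.05779566 0.31424876] 0.008424810896567674
```

View pics/side4.png

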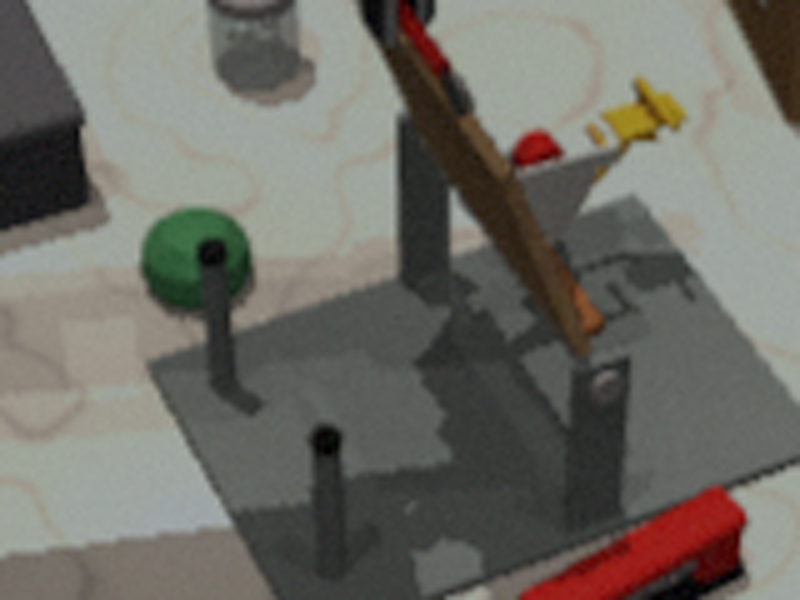

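View pics/top4.png

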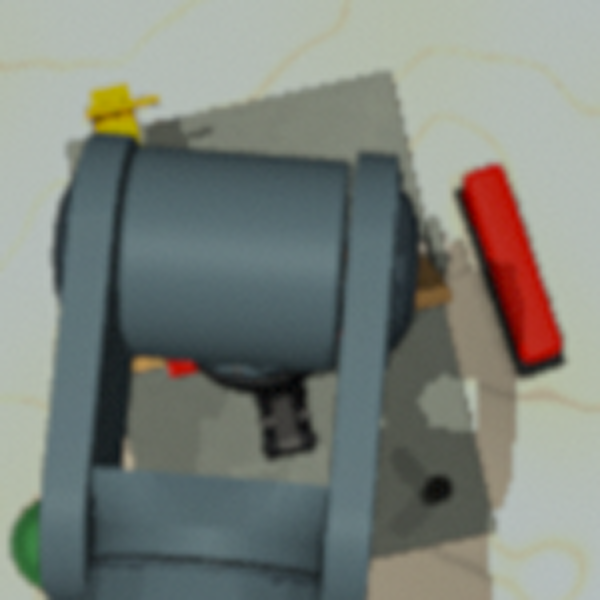

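```bash
python3 arc.py 1.238 .788 10;  python3 arc.py .788 .02 18
```

```text
1.193 0,-0.89,0.33,0,0
1.148 0,-0.88,0.37,0,0
1.103 0,-0.86,0.41,0,0
1.058 0,-0.85,0.45,0,0
1.013 0,-0.82,0.49,0,0
0.968 0,-0.79,0.52,0,0
0.923 0,-0.78,0.56,0,0
0.878 0,-0.74,0.59,0,0
0.833 0,-0.72,0.63,0,0
0.788 0,-0.70,0.66,0,0
0.745 0,-0.63,0.65,0,0
0.703 0,-0.60,0.68,0,0
0.66 0,-0.57,0.70,0,0
0.617 0,-0.54,0.73,0,0
0.575 0,-0.50,0.75,0,0
0.532 0,-0.48,0.77,0,0
0.489 0,-0.44,0.78,0,0
0.447 0,-0.41,0.81,0,0
0.404 0,-0.37,0.83,0,0
0.361 0,-0.34,0.83,0,0
0.319 0,-0.30,0.86,0,0
0.276 0,-0.27,0.86,0,0
0.233 0,-0.22,0.88,0,0
0.191 0,-0.19,0.88,0,0
0.148 0,-0.16,0.89,0,0
0.105 0,-0.11,0.90,0,0
0.063 0,-0.08,0.90,0,0
0.02 0,-0.03,0.91,0,0
```

```bash
python3 -m handwheel '[0,-0.89,0.33,0,0, 0,-0.88,0.37,0,0, 0,-0.86,0.41,0,0, 0,-0.85,0.45,0,0, 0,-0.82,0.49,0,0, 0,-0.79,0.52,0,0, 0,-0.78,0.56,0,0, 0,-0.74,0.59,0,0, 0,-0.36,0.31,0,0, 0,0,0,0,0]'
python3 - <<'E'
from bench import robot
s=robot.observe(); print(s["force"],s["moment"],s["eef_pos"],s["width"])
import cv2
for n in ("side",):
    p=robot.get_image(n)["pixels"]
    a=p[130:250,200:360] if n=="side" else p[90:240,190:340]
    cv2.imwrite(f"pics/{n}5.png",cv2.resize(a,None,fx=5 if n=="side" else 4,fy=5 if n=="side" else 4,interpolation=cv2.INTER_CUBIC))
E
```

```text
time_s: 9.38
eef_pos: [0.5364, 0.0436, 0.2743]
tcp_rot: [0.632, 0.775, -0.0, -0.0]
force: [-8.0, 0.8, 7.4]
width: 0.0083
[-8.02740592  0.77216024  7.37144066] [0.10938545 1.11018712 0.02433954] [0.53635255 0.04357438 0.27426765] 0.008292615351484081
```

View pics/side5.png

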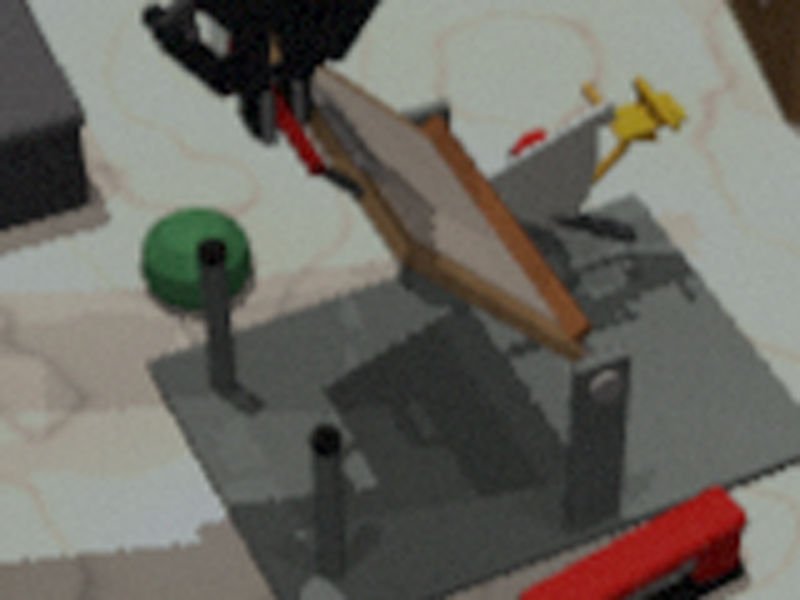

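```bash
python3 -m handwheel '[0,-0.45,0.2,0,0, 0,-0.70,0.66,0,0, 0,-0.63,0.65,0,0, 0,-0.60,0.68,0,0, 0,-0.57,0.70,0,0, 0,-0.54,0.73,0,0, 0,-0.50,0.75,0,0, 0,-0.48,0.77,0,0, 0,-0.44,0.78,0,0, 0,0,0,0,0]'
python3 - <<'E'
from bench import robot
s=robot.observe(); print(s["force"],s["moment"],s["eef_pos"],s["width"])
E
```

```text
time_s: 10.27
eef_pos: [0.4875, 0.0334, 0.2125]
tcp_rot: [0.632, 0.775, -0.001, -0.001]
force: [0.1, -3.9, -1.4]
width: 0.0084
[ 0.11376943 -3.87031027 -1.37594249] [-0.51441072 -0.28932826  0.0370365 ] [0.48747055 0.0334258  0.21251455] 0.00839161335457439
```

```bash
python3 -m handwheel '[0,-0.41,0.81,0,0, 0,-0.37,0.83,0,0, 0,-0.34,0.83,0,0, 0,-0.30,0.86,0,0, 0,-0.27,0.86,0,0, 0,-0.22,0.88,0,0, 0,-0.19,0.88,0,0, 0,-0.16,0.89,0,0, 0,-0.05,0.4,0,0, 0,0,0,0,0]'
python3 - <<'E'
from bench import robot
s=robot.observe(); print(s["force"],s["moment"],s["eef_pos"],s["width"])
E
```

```text
time_s: 11.1
eef_pos: [0.4642, 0.0286, 0.1402]
tcp_rot: [0.632, 0.775, -0.002, -0.002]
force: [-4.2, -5.4, -1.6]
width: 0.0086
[-4.23606956 -5.35321416 -1.55626792] [-0.93584536  0.5424839   0.05499699] [0.4641883  0.02860048 0.14019053] 0.00857863853374267
```

```bash
python3 -m handwheel '[-0.05,-0.08,0.5,0,0, -0.05,-0.08,0.5,0,0, 0,-0.05,0.5,0,0, 0,-0.04,0.4,0,0, 0,-0.02,0.3,0,0, 0,0,0.2,0,0, 0,0,0.1,0,0, 0,0,0,0,0, 0,0,0,0,0, 0,0,0,0,0]'
python3 - <<'E'
from bench import robot
s=robot.observe(); print(s["force"],s["moment"],s["eef_pos"],s["width"])
import cv2
for n in ("side","top"):
    p=robot.get_image(n)["pixels"]
    a=p[130:250,200:360] if n=="side" else p[90:240,190:340]
    cv2.imwrite(f"pics/{n}6.png",cv2.resize(a,None,fx=5 if n=="side" else 4,fy=5 if n=="side" else 4,interpolation=cv2.INTER_CUBIC))
E
```

```text
time_s: 11.93
eef_pos: [0.4621, 0.0281, 0.116]
tcp_rot: [0.632, 0.775, -0.001, -0.002]
force: [-5.6, -1.8, -2.4]
width: 0.0086
[-5.62621718 -1.75440343 -2.44645251] [-0.31007318  0.65530571  0.04445465] [0.46206635 0.02810671 0.11598327] 0.008634731064323359
```

View pics/side6.png

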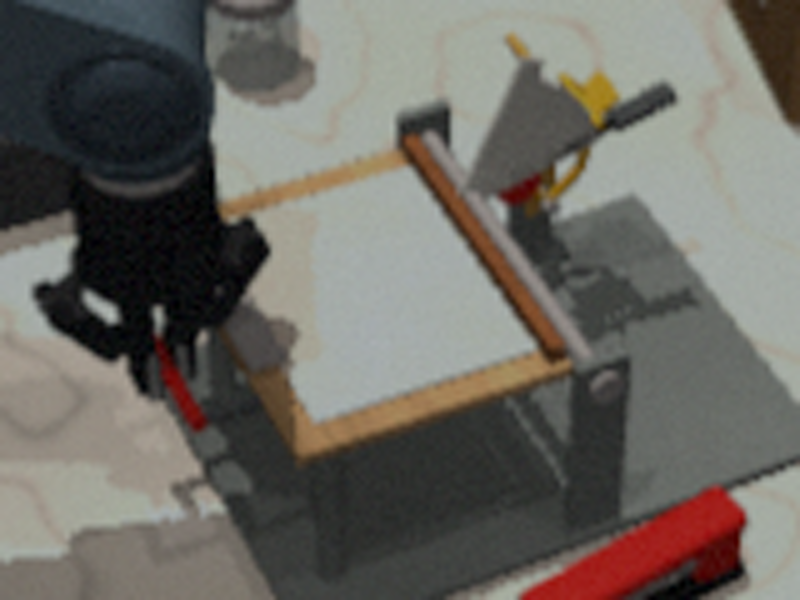

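View pics/top6.png

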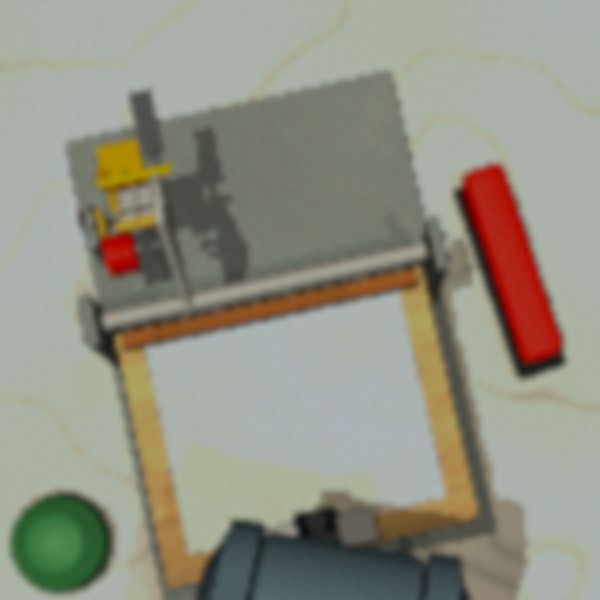

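```bash
python3 -m handwheel '[0,-0.05,0.1,0,0, 0,-0.05,0.1,0,0, 0,0,0.1,0,0, 0,0,0,0,0, 0,0,0,0,0, 0,0,0,0,0, 0,0,0,0,0, 0,0,0,0,0, 0,0,0,0,0, 0,0,0,0,0]'
python3 - <<'E'
from bench import robot
s=robot.observe(); print(s["force"],s["moment"],s["eef_pos"],s["width"])
E
```

```text
time_s: 12.87
eef_pos: [0.462, 0.028, 0.1139]
tcp_rot: [0.632, 0.775, -0.0, -0.001]
force: [-5.6, -0.6, -2.2]
width: 0.0085
[-5.602207   -0.64233478 -2.16398431] [0.11343742 0.65496999 0.02975474] [0.46204279 0.02804147 0.11389834] 0.008487168557152086
```

```bash
python3 -m handwheel '[0,-0.05,0.1,0,0, 0,-0.05,0.1,0,0, 0,0,0.1,0,0, 0,0,0,0,0, 0,0,0,0,0, 0,0,0,0,0, 0,0,0,0,0, 0,0,0,0,0, 0,0,0,0,0, 0,0,0,0,0]'
python3 - <<'E'
from bench import robot
s=robot.observe(); print(s["force"],s["moment"],s["eef_pos"],s["width"])
E
```

```text
time_s: 13.7
eef_pos: [0.462, 0.028, 0.1115]
tcp_rot: [0.632, 0.775, 0.001, -0.0]
force: [-2.3, 4.7, -2.0]
width: 0.0083
[-2.29658662  4.68950791 -1.97480551] [0.68881291 0.27196721 0.05817026] [0.46203988 0.02796536 0.11145118] 0.008305220688546491
```

Run:
```python
from bench import robot
import cv2
for n in ("side","top"):
    p=robot.get_image(n)["pixels"]; cv2.imwrite(f"pics/{n}7f.png",p)
    a=p[170:245,220:320] if n=="side" else p[150:250,200:325]
    cv2.imwrite(f"pics/{n}7.png",cv2.resize(a,None,fx=8 if n=="side" else 6,fy=8 if n=="side" else 6,interpolation=cv2.INTER_CUBIC))
```

```text
(no output)
```

View pics/side7.png

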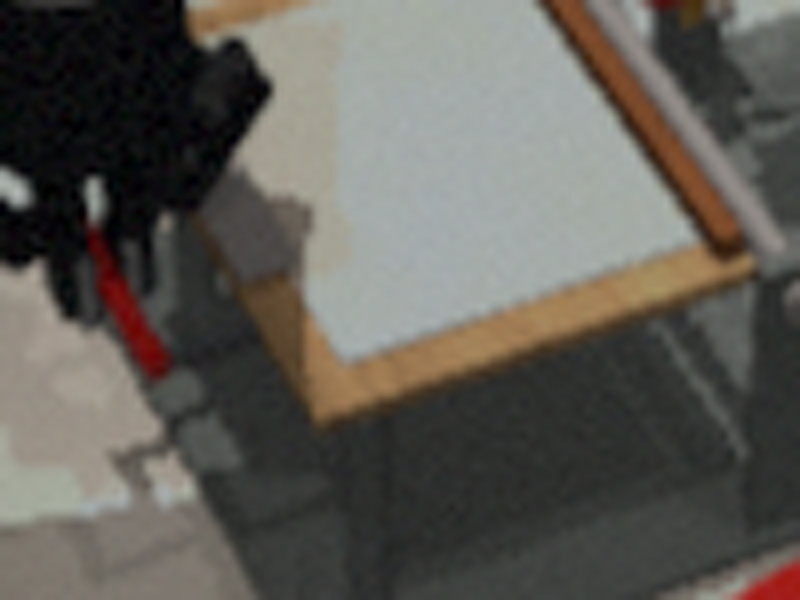

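View pics/top7.png

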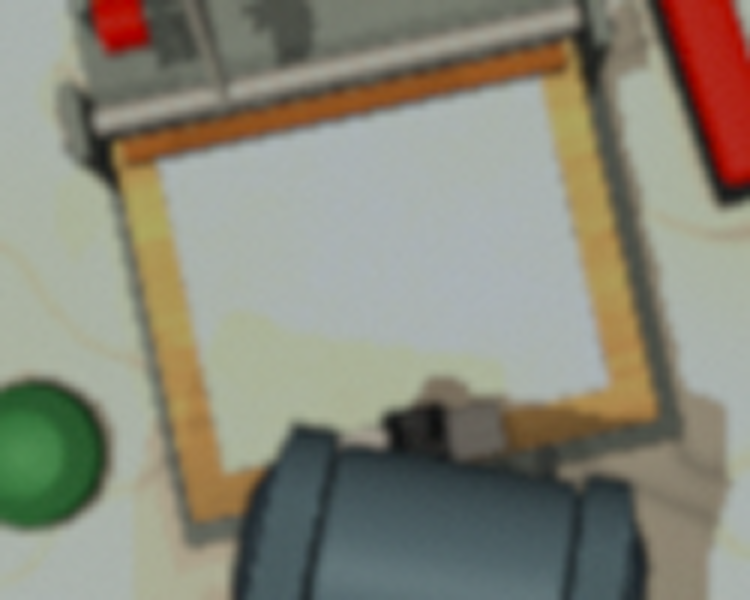

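Run:
```python
from h import *
print(tri((200+656/6,150+419/6),(220+313/8,170+410/8)))
# model: hinge & flat board corner r=.170, z .135, lateral -.1
u=np.array([.979,.2022,0]); v=np.array([-.2022,.979,0])
H=np.array([.672,.0711,.13])
for th in (0,.03,.06):
  for l in (.1,-.1):
    P=H-u*(.170*np.cos(th)+0*.005)+v*l+np.array([0,0,.17*np.sin(th)+.005])
    print(th,l,P.round(4),((proj("top",P)-[200,150])*6).round(),((proj("side",P)-[220,170])*8).round())
for th in (0,.03,.06):
  for l in (.05,-.05):
    P=H-u*(.212*np.cos(th))+v*l+np.array([0,0,.212*np.sin(th)])
    print(th,l,P.round(4),((proj("side",P)-[220,170])*8).round())
```

```text
(array([ 0.51769579, -0.06151158,  0.13926945]), np.float64(0.0004860321969674047))
0 0.1 [0.4854 0.1346 0.135 ] [188. 504.] [112.  34.]
0 -0.1 [ 0.5258 -0.0612  0.135 ] [654. 401.] [338. 413.]
0.03 0.1 [0.4854 0.1346 0.1401] [186. 504.] [112.  23.]
0.03 -0.1 [ 0.5259 -0.0612  0.1401] [655. 400.] [338. 403.]
0.06 0.1 [0.4856 0.1347 0.1452] [185. 504.] [111.  13.]
0.06 -0.1 [ 0.5261 -0.0611  0.1452] [656. 399.] [338. 392.]
0 0.05 [0.4543 0.0772 0.13  ] [ 55. 170.]
0 -0.05 [ 0.4746 -0.0207  0.13  ] [164. 363.]
0.03 0.05 [0.4544 0.0772 0.1364] [ 54. 157.]
0.03 -0.05 [ 0.4747 -0.0207  0.1364] [163. 350.]
0.06 0.05 [0.4547 0.0773 0.1427] [ 53. 144.]
0.06 -0.05 [ 0.4749 -0.0206  0.1427] [162. 337.]
```

```bash
python3 -m handwheel '[0,0,0.1,0,0, 0,0,0.1,0,0, 0,0,0.1,0,0, 0,0,0,0,0, 0,0,0,0,0, 0,0,0,0,0, 0,0,0,0,0, 0,0,0,0,0, 0,0,0,0,0, 0,0,0,0,0]'
python3 - <<'E'
from bench import robot
s=robot.observe(); print(s["force"],s["moment"],s["eef_pos"],s["width"])
E
```

```text
time_s: 14.63
eef_pos: [0.462, 0.028, 0.1085]
tcp_rot: [0.632, 0.775, 0.001, -0.0]
force: [-3.0, 3.7, -1.7]
width: 0.0085
[-3.0305322   3.72984065 -1.69689256] [0.73276398 0.26414637 0.03969949] [0.4620396  0.02796393 0.10845468] 0.008509955396789566
```

Run:
```python
from bench import robot
import cv2, numpy as np
def redend(p):
    b,g,r=[p[...,i].astype(int) for i in range(3)]
    m=((r>110)&(g<60)&(b<60)); m[:, :215]=0; m[:,:][:, 270:]=0; m[:190]=0; m[240:]=0
    ys,xs=np.nonzero(m); return len(xs),xs.max(),ys.max(), xs.mean().round(2), ys.mean().round(2)
q=robot.get_image("side"); p=q["pixels"]
cv2.imwrite("pics/side8f.png",p)
print(redend(cv2.imread("pics/side7f.png")),redend(p))
d=cv2.absdiff(cv2.imread("pics/side7f.png"),p).max(2)
a=np.hstack([cv2.resize(cv2.imread("pics/side7f.png")[185:235,220:270],None,fx=8,fy=8,interpolation=cv2.INTER_NEAREST),cv2.resize(p[185:235,220:270],None,fx=8,fy=8,interpolation=cv2.INTER_NEAREST)])
cv2.imwrite("pics/cmp78.png",a)
```

```text
(8, np.int64(238), np.int64(213), np.float64(235.62), np.float64(209.0)) (8, np.int64(238), np.int64(214), np.float64(236.25), np.float64(210.62))
```

View pics/cmp78.png

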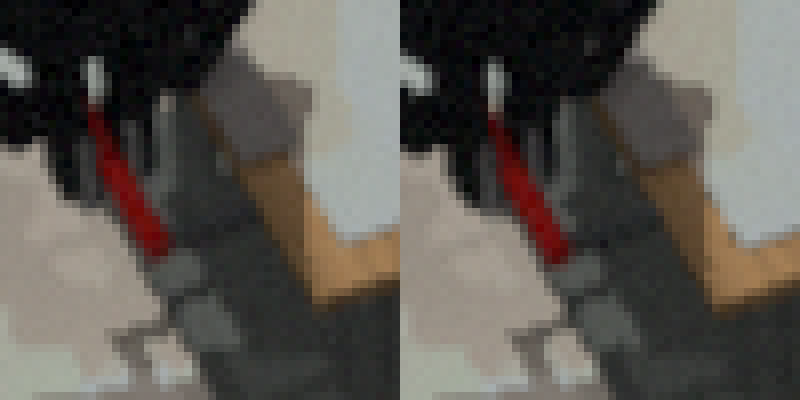

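```bash
python3 -m handwheel '[0,0,0.1,0,0, 0,0,0.1,0,0, 0,0,0.1,0,0, 0,0,0,0,0, 0,0,0,0,0, 0,0,0,0,0, 0,0,0,0,0, 0,0,0,0,0, 0,0,0,0,0, 0,0,0,0,0]'
python3 - <<'E'
from bench import robot
s=robot.observe(); print(s["force"],s["moment"],s["eef_pos"],s["width"])
E
```

```text
time_s: 15.52
eef_pos: [0.462, 0.0279, 0.1077]
tcp_rot: [0.632, 0.775, -0.0, -0.001]
force: [-13.5, 5.3, 16.9]
width: 0.0086
[-13.4516726    5.3148438   16.88870054] [ 0.7289906   2.00161178 -0.01050764] [0.4620481  0.02788046 0.10772078] 0.008622844619126666
```

```bash
python3 arc.py 0 .57 15; python3 -m handwheel '[0,0,-0.1,0,0, 0,0,-0.1,0,0, 0,0,0,0,0, 0,0,0,0,0, 0,0,0,0,0, 0,0,0,0,0, 0,0,0,0,0, 0,0,0,0,0, 0,0,0,0,0, 0,0,0,0,0]'
python3 - <<'E'
from bench import robot
import cv2
s=robot.observe(); print(s["force"],s["moment"],s["eef_pos"],s["width"])
for n in ("side","top"):
    q=robot.get_image(n); p=q["pixels"]; cv2.imwrite(f"pics/{n}9f.png",p)
    for t in ("pawl","handle"): print(n,t,[(round(d["score"],2),d["location"]) for d in robot.boxes_of(q,t)][:2])
    a=p[130:230,220:370] if n=="side" else p[90:190,190:340]
    cv2.imwrite(f"pics/{n}9.png",cv2.resize(a,None,fx=5,fy=5,interpolation=cv2.INTER_CUBIC))
E
```

```text
0.038 0,0.02,-0.81,0,0
0.076 0,0.04,-0.80,0,0
0.114 0,0.08,-0.80,0,0
0.152 0,0.10,-0.80,0,0
0.19 0,0.14,-0.79,0,0
0.228 0,0.17,-0.79,0,0
0.266 0,0.20,-0.78,0,0
0.304 0,0.22,-0.78,0,0
0.342 0,0.26,-0.76,0,0
0.38 0,0.28,-0.75,0,0
0.418 0,0.32,-0.75,0,0
0.456 0,0.34,-0.73,0,0
0.494 0,0.36,-0.71,0,0
0.532 0,0.40,-0.70,0,0
0.57 0,0.42,-0.69,0,0
time_s: 16.35
eef_pos: [0.462, 0.0279, 0.108]
tcp_rot: [0.632, 0.775, 0.0, -0.0]
force: [-5.2, 4.4, 1.7]
width: 0.0081
[-5.24194261  4.42504131  1.74073251] [0.67007601 0.7394488  0.02341513] [0.46201003 0.02789548 0.10796269] 0.008137409804694988
side pawl [(0.58, [0.7368, 0.1627, 0.1027]), (0.37, [0.6954, -0.1023, 0.0402])]
side handle [(0.79, [0.6017, 0.0465, 0.1361]), (0.32, [0.5825, -0.451, 0.0845])]
top pawl [(0.8, [0.7295, 0.1631, 0.1476]), (0.27, [0.4062, -0.4078, 0.0188])]
top handle [(0.82, [0.5941, 0.0583, 0.1392])]
```

View pics/side9.png

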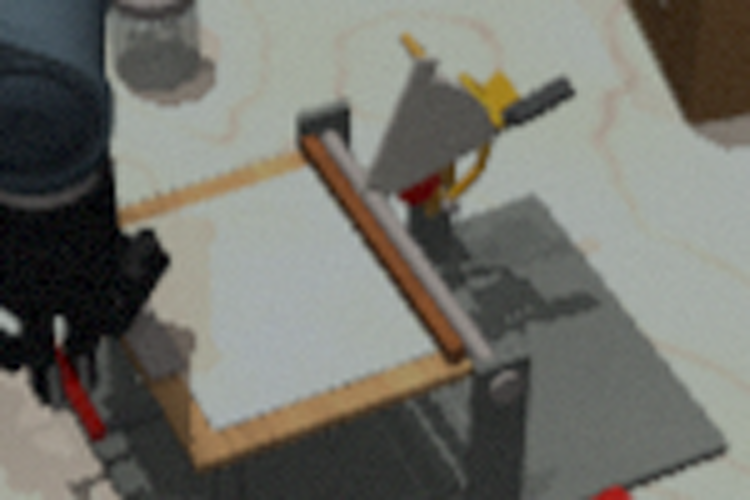

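View pics/top9.png

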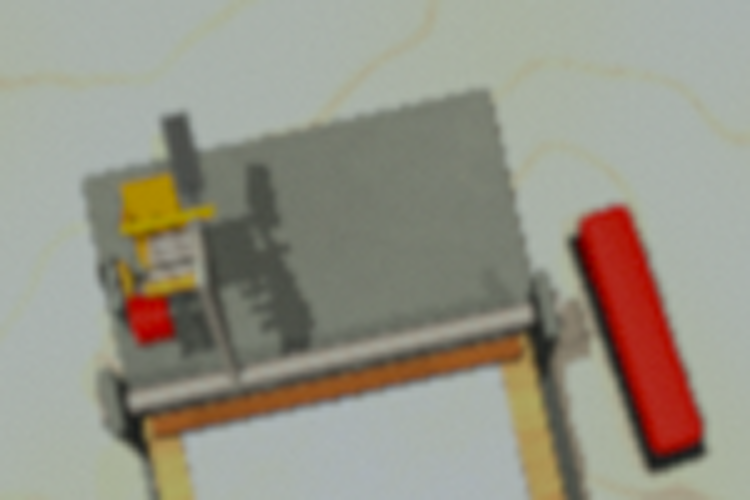

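```bash
python3 -m handwheel '[0,0.02,-0.81,0,0, 0,0.04,-0.80,0,0, 0,0.08,-0.80,0,0, 0,0.10,-0.80,0,0, 0,0.14,-0.79,0,0, 0,0.17,-0.79,0,0, 0,0.20,-0.78,0,0, 0,0.22,-0.78,0,0, 0,0.26,-0.76,0,0, 0,0.28,-0.75,0,0]'
python3 - <<'E'
from bench import robot
s=robot.observe(); print(s["force"],s["moment"],s["eef_pos"],s["width"])
E
```

```text
time_s: 17.48
eef_pos: [0.4761, 0.0309, 0.1866]
tcp_rot: [0.632, 0.775, -0.0, -0.001]
force: [-1.9, 4.2, -6.0]
width: 0.0082
[-1.88936134  4.18862113 -6.03611279] [ 0.58363532  0.52086496 -0.00564446] [0.47611946 0.03088345 0.18660397] 0.00823193938906319
```

```bash
python3 -m handwheel '[0,0.32,-0.75,0,0, 0,0.34,-0.73,0,0, 0,0.36,-0.71,0,0, 0,0.20,-0.35,0,0, 0,0,0,0,0, 0,0,0,0,0, 0,0,0,0,0, 0,0,0,0,0, 0,0,0,0,0, 0,0,0,0,0]'
python3 - <<'E'
from bench import robot
import cv2
s=robot.observe(); print(s["force"],s["moment"],s["eef_pos"],s["width"])
for n in ("side","top"):
    p=robot.get_image(n)["pixels"]; cv2.imwrite(f"pics/{n}10f.png",p)
    a=p[130:230,220:370] if n=="side" else p[90:240,190:340]
    f=5 if n=="side" else 4
    cv2.imwrite(f"pics/{n}10.png",cv2.resize(a,None,fx=f,fy=f,interpolation=cv2.INTER_CUBIC))
E
```

```text
time_s: 18.32
eef_pos: [0.4877, 0.0333, 0.2124]
tcp_rot: [0.632, 0.775, -0.001, -0.001]
force: [-7.4, 3.5, 1.2]
width: 0.0079
[-7.44754824  3.4569251   1.20259404] [6.40770515e-01 1.25078177e+00 9.91806862e-04] [0.48765014 0.03329201 0.21239235] 0.007861023751801213
```

View pics/side10.png

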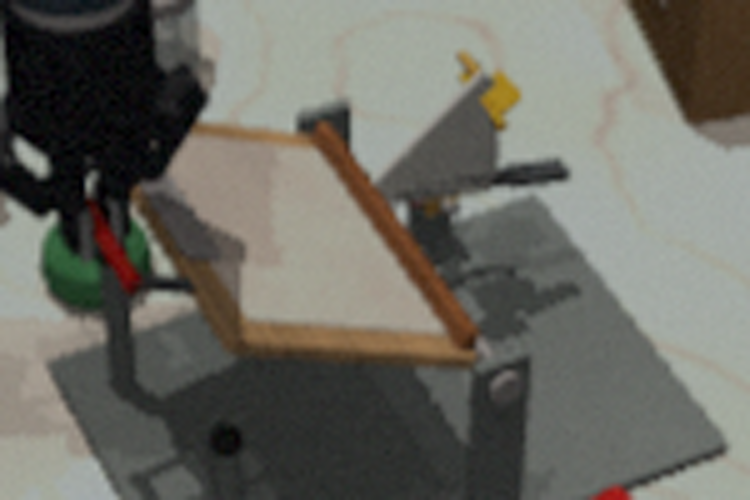

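View pics/top10.png

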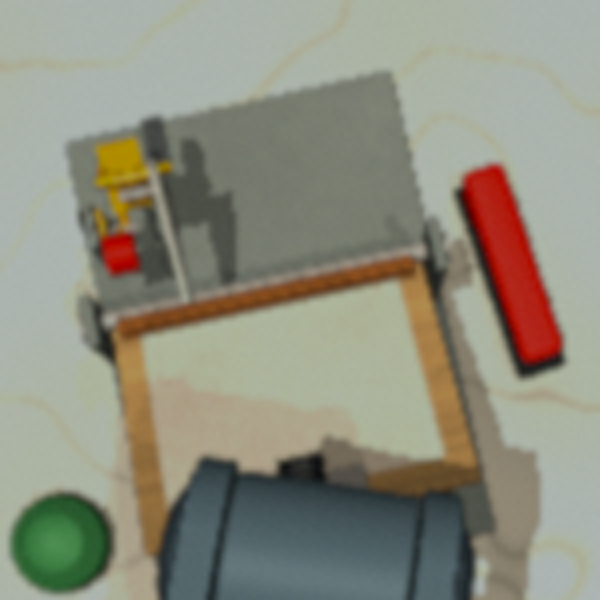

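Run:
```python
import cv2,numpy as np
A=[]
for f,(x,y) in (("side0",(272,190)),("side9f",(260,223)),("side10f",(268,200))):
    a=cv2.imread(f"pics/{f}.png")[y-16:y+16,x-16:x+16]; A.append(cv2.resize(a,(256,256),interpolation=cv2.INTER_CUBIC))
B=[]
for f,(x,y) in (("top0",(308,202)),("top9f",(309,220)),("top10f",(309,209))):
    a=cv2.imread(f"pics/{f}.png")[y-16:y+16,x-16:x+16]; B.append(cv2.resize(a,(256,256),interpolation=cv2.INTER_CUBIC))
cv2.imwrite("pics/corners.png",np.vstack([np.hstack(A),np.hstack(B)]))
```

```text
(no output)
```

View pics/corners.png

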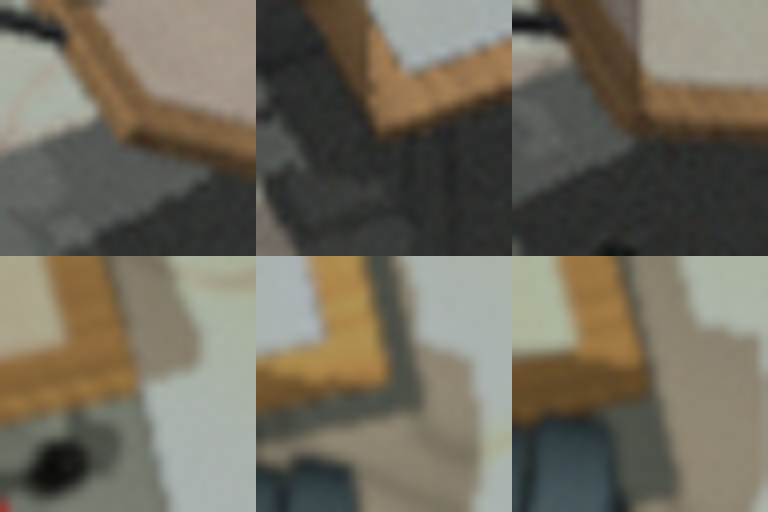

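```bash
cat > fit.py <<'E'
from h import *
from scipy.optimize import least_squares
o=lambda c,x,y:(c[0]-16+x/8,c[1]-16+y/8)
obs=[("side",0,o((272,190),128,142)),("side",1,o((260,223),124,135)),("side",2,o((268,200),123,133)),
("top",0,o((308,202),137,387-256)),("top",1,o((309,220),388-256,383-256)),("top",2,o((309,209),650-512,388-256))]
bar=[("top",(190+222/4,100+517/4),.05),("top",(190+410/4,100+477/4),-.05),("side",(220+87/5,130+95/4.4),.05),("side",(220+166/5,130+203/4.4),-.05)]
def P(H,psi,th,r,l,n):
    u=np.array([np.cos(psi),np.sin(psi),0]);v=np.array([-np.sin(psi),np.cos(psi),0]);z=np.array([0,0,1.])
    return np.array([H[0],H[1],.13])-u*r*np.cos(th)+z*r*np.sin(th)+n*(u*np.sin(th)+z*np.cos(th))+v*l
def res(x):
    hx,hy,psi,r,lb,t0,t2,os,ot=x[0],x[1],x[2],x[3],x[4],x[5],x[6],x[7:9],x[9:11]
    th=[t0,0,t2]; R=[]
    for c,i,uv in obs: R+=list(proj(c,P((hx,hy),psi,th[i],r,-.1,-.005))+(os if c=="side" else ot)-uv)
    for c,uv,l in bar: R+=list(proj(c,P((hx,hy),psi,t0,.212,np.sign(l)*lb,0))+(os if c=="side" else ot)-uv)
    return np.r_[np.array(R)/.4,x[7:11]/1.0,(r-.174)/.005]
s=least_squares(res,[.672,.071,.204,.175,.05,.65,.5,0,0,0,0])
C=np.linalg.inv(s.jac.T@s.jac)
print(s.x.round(4)); print(np.sqrt(np.diag(C)).round(4)); print(s.fun.round(1))
E
python3 fit.py
```

```text
[ 0.6701  0.0718  0.2081  0.1728  0.0527  0.6718  0.5181 -0.3018  0.3508
  0.2863  0.5572]
[2.100e-03 2.200e-03 7.700e-03 1.300e-03 5.000e-04 7.100e-03 8.800e-03
 6.708e-01 5.646e-01 8.212e-01 7.452e-01]
[-1.4  1.3  2.8  2.6 -2.  -1.1  0.8  1.5 -0.6 -2.1 -0.4  0.2  0.5  0.8
 -0.4 -0.6  0.2 -2.   0.5 -0.9 -0.3  0.4  0.3  0.6 -0.2]
```

```bash
python3 -m handwheel '[0,0.12,-0.21,0,0, 0,0.12,-0.21,0,0, 0,0.12,-0.21,0,0, 0,0.13,-0.21,0,0, 0,0.13,-0.21,0,0, 0,0.13,-0.21,0,0, 0,0,0,0,0, 0,0,0,0,0, 0,0,0,0,0, 0,0,0,0,0]'
python3 - <<'E'
from bench import robot
s=robot.observe(); print(s["force"],s["moment"],s["eef_pos"],s["width"])
E
```

```text
time_s: 19.25
eef_pos: [0.4949, 0.0348, 0.2251]
tcp_rot: [0.632, 0.775, -0.001, -0.001]
force: [-7.6, 4.2, 0.7]
width: 0.0083
[-7.55341329  4.21453222  0.73415194] [0.59218842 1.41106172 0.02735295] [0.49487967 0.034786   0.2250857 ] 0.00831270402540178
```

```bash
python3 -m handwheel '[0,-0.15,0.16,0,0, 0,-0.13,0.18,0,0, 0,-0.12,0.18,0,0, 0,-0.12,0.18,0,0, 0,-0.11,0.18,0,0, 0,-0.11,0.18,0,0, 0,-0.11,0.19,0,0, 0,-0.10,0.19,0,0, 0,0,0,0,0, 0,0,0,0,0]'
python3 - <<'E'
from bench import robot
s=robot.observe(); print(s["force"],s["moment"],s["eef_pos"],s["width"])
E
```

```text
time_s: 20.08
eef_pos: [0.4867, 0.0331, 0.2108]
tcp_rot: [0.632, 0.775, 0.001, -0.0]
force: [-3.7, 5.7, -2.1]
width: 0.0084
[-3.69567523  5.73751371 -2.06295422] [ 0.85525649  0.36901233 -0.04290542] [0.48672463 0.03306755 0.2107789 ] 0.008379307524856815
```

```bash
python3 -m handwheel '[0,-0.05,0.1,0,0, 0,-0.05,0.1,0,0, 0,-0.05,0.1,0,0, 0,0,0,0,0, 0,0,0,0,0, 0,0,0,0,0, 0,0,0,0,0, 0,0,0,0,0, 0,0,0,0,0, 0,0,0,0,0]'
python3 - <<'E'
from bench import robot
s=robot.observe(); print(s["force"],s["moment"],s["eef_pos"],s["width"])
E
```

```text
time_s: 20.92
eef_pos: [0.4853, 0.0328, 0.208]
tcp_rot: [0.632, 0.775, 0.001, -0.0]
force: [-4.6, 5.6, -0.1]
width: 0.0084
[-4.63270029  5.62759214 -0.107998  ] [0.81511156 0.43393568 0.06877567] [0.48533192 0.03276896 0.20798112] 0.008411410059864885
```

```bash
python3 -m handwheel '[0,-0.05,0.1,0,0, 0,-0.03,0.05,0,0, 0,0,0,0,0, 0,0,0,0,0, 0,0,0,0,0, 0,0,0,0,0, 0,0,0,0,0, 0,0,0,0,0, 0,0,0,0,0, 0,0,0,0,0]'
python3 - <<'E'
from bench import robot
s=robot.observe(); print(s["force"],s["moment"],s["eef_pos"],s["width"])
E
```

```text
time_s: 21.75
eef_pos: [0.485, 0.0327, 0.2073]
tcp_rot: [0.632, 0.775, 0.001, 0.0]
force: [-4.4, 6.4, 3.1]
width: 0.0084
[-4.41465624  6.42901324  3.10334593] [9.55707731e-01 4.90569647e-01 4.89455830e-04] [0.48503077 0.03271908 0.20731132] 0.008371170008429041
```

```bash
python3 -m handwheel '[0.05,0,-0.04,0,0, 0.05,0,0,0,0, 0,0,0,0,0, 0,0,0,0,0, 0,0,0,0,0, 0,0,0,0,0, 0,0,0,0,0, 0,0,0,0,0, 0,0,0,0,0, 0,0,0,0,0]'
python3 - <<'E'
from bench import robot
import cv2
s=robot.observe(); print(s["force"],s["moment"],s["eef_pos"],s["width"])
for n in ("side","top"):
    p=robot.get_image(n)["pixels"]; cv2.imwrite(f"pics/{n}11f.png",p)
    a=p[130:230,220:370] if n=="side" else p[90:240,190:340]
    f=5 if n=="side" else 4
    cv2.imwrite(f"pics/{n}11.png",cv2.resize(a,None,fx=f,fy=f,interpolation=cv2.INTER_CUBIC))
E
```

```text
time_s: 22.58
eef_pos: [0.4848, 0.0327, 0.2068]
tcp_rot: [0.632, 0.775, 0.0, 0.001]
force: [-4.6, 1.7, 6.8]
width: 0.0083
[-4.60916248  1.657538    6.83435081] [0.29109619 0.48595319 0.02345612] [0.48478556 0.03270756 0.20683357] 0.008349436084629288
```

View pics/side11.png

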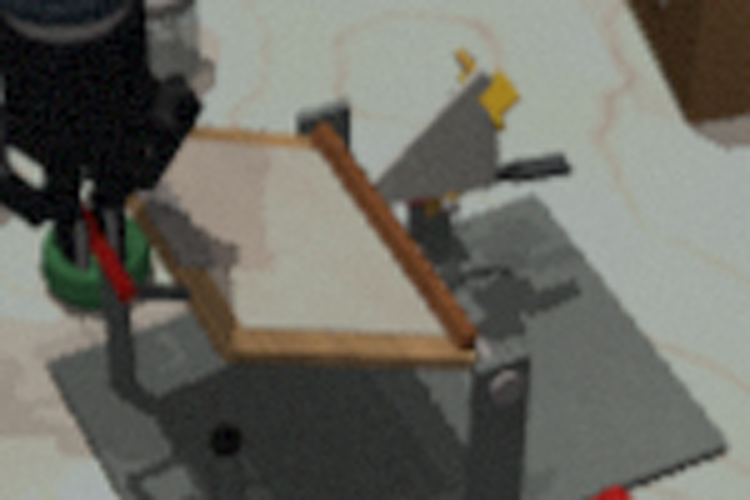

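```bash
python3 -m handwheel '[0,0,-0.06,0,0, 0,-0.03,-0.06,0,0, 0,0,0,0,0, 0,0,0,0,0, 0,0,0,0,0, 0,0,0,0,0, 0,0,0,0,0, 0,0,0,0,0, 0,0,0,0,0, 0,0,0,0,0]'
python3 - <<'E'
from bench import robot
s=robot.observe(); print(s["force"],s["moment"],s["eef_pos"],s["width"])
E
```

```text
time_s: 23.52
eef_pos: [0.4848, 0.0328, 0.2072]
tcp_rot: [0.632, 0.775, 0.001, 0.001]
force: [5.9, 0.0, 0.7]
width: 0.0086
[5.86941479 0.03296659 0.74364153] [ 0.19187237 -1.10544138  0.02565281] [0.48484541 0.0327554  0.20715263] 0.008609858917572797
```

```bash
python3 -m handwheel '[0,0.03,0,0,0, 0,0,0,0,0.8, 0,0,0,0,1, 0,0,0,0,1.2, 0,0,0,0,1.6, 0,0,0,0,2.0, 0,0,0,0,2.4, 0,0,0,0,2.4, 0,0,0,0,2.4, 0,0,0,0,2.4]' 20
python3 - <<'E'
from bench import robot
import cv2
s=robot.observe(); print(s["force"],s["moment"],s["eef_pos"],s["width"])
for n in ("side",):
    p=robot.get_image(n)["pixels"]; cv2.imwrite(f"pics/{n}12f.png",p)
    a=p[130:230,220:370]
    cv2.imwrite(f"pics/{n}12.png",cv2.resize(a,None,fx=5,fy=5,interpolation=cv2.INTER_CUBIC))
E
```

```text
time_s: 24.35
eef_pos: [0.4841, 0.0331, 0.2067]
tcp_rot: [0.632, 0.775, -0.0, -0.0]
force: [-0.8, -0.1, 0.2]
width: 0.024
[-0.77881893 -0.05787758  0.22182147] [-0.0514225   0.02593993 -0.02735357] [0.48411069 0.03308156 0.20665445] 0.02398868646663246
```

View pics/side12.png

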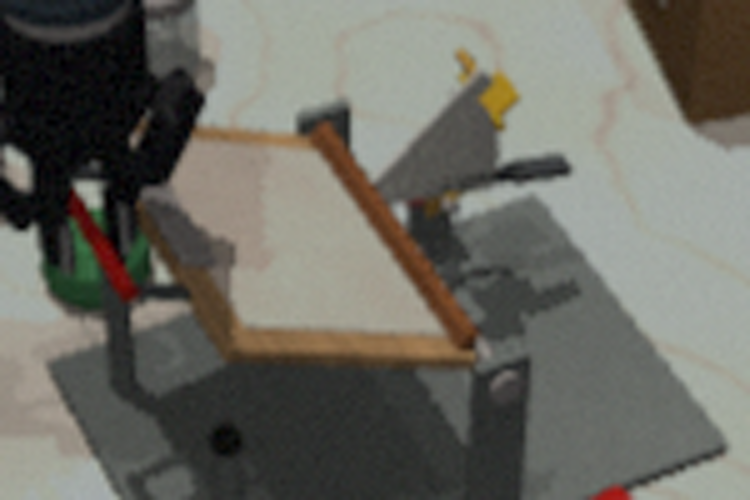

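```bash
python3 -m handwheel '[0,0,-0.5,0,2.4, 0,0,-1,0,2.4, 0,0,-1.5,0,2.4, 0,0,-1.5,0,2.4, 0,0,-1.5,0,2.4, 0,0,-2,0,2.4, 0,0,-2,0,2.4, 0,-1,-2,0,2.4, 0,-2,-2,0,2.4, 0,-2,-1,0,2.4]'
python3 - <<'E'
from bench import robot
s=robot.observe(); print(s["force"],s["eef_pos"])
E
python3 -m handwheel '[0,-2,0,0,2.4, 0,-2,0,0,2.4, 0,-2,0,0,2.4, 0,-1,0,0,2.4, 0,0,0,0,2.4, 0,0,0,0,2.4, 0,0,0,0,2.4, 0,0,0,0,2.4, 0,0,0,0,2.4, 0,0,0,0,2.4]'
python3 - <<'E'
from bench import robot
import cv2
s=robot.observe(); print(s["force"],s["eef_pos"],s["width"])
for n in ("side","top"):
    p=robot.get_image(n)["pixels"]; cv2.imwrite(f"pics/{n}13f.png",p)
    a=p[130:230,220:370] if n=="side" else p[90:240,190:340]
    f=5 if n=="side" else 4
    cv2.imwrite(f"pics/{n}13.png",cv2.resize(a,None,fx=f,fy=f,interpolation=cv2.INTER_CUBIC))
E
```

```text
time_s: 25.23
eef_pos: [0.4355, 0.0228, 0.3607]
tcp_rot: [0.632, 0.775, 0.001, 0.002]
force: [0.0, -0.0, 0.3]
width: 0.024
[ 0.0492627  -0.03677889  0.25174138] [0.43554427 0.02281378 0.36070062]
time_s: 26.07
eef_pos: [0.367, 0.0091, 0.3566]
tcp_rot: [0.632, 0.775, -0.0, -0.0]
force: [0.2, -0.4, -0.5]
width: 0.024
[ 0.16758895 -0.38112604 -0.53984895] [0.36701598 0.0090627  0.35664869] 0.023972278492934086
```

View pics/side13.png

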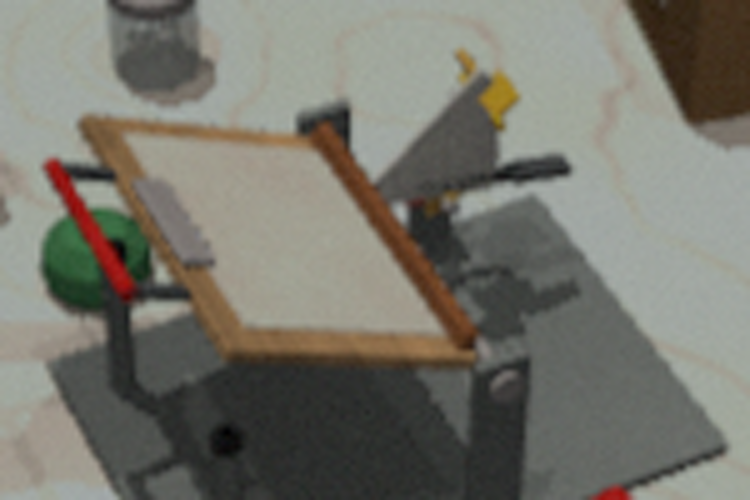

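View pics/top13f.png

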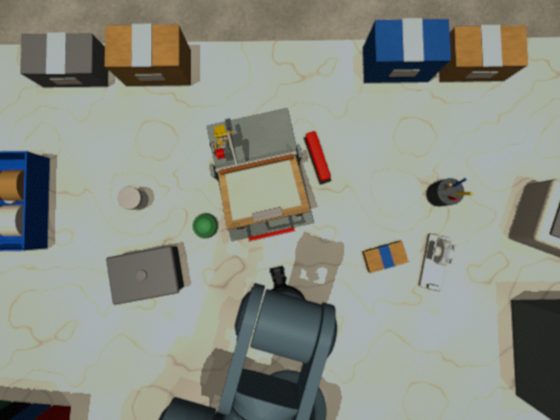

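Run:
```python
from h import *
import cv2
def m(n,y0,y1,x0,x1):
    p=cv2.imread(f"pics/{n}.png").astype(int); b,g,r=p[...,0],p[...,1],p[...,2]
    k=((r>110)&(g<70)&(b<70)).astype(float); k[:y0]=0;k[y1:]=0;k[:,:x0]=0;k[:,x1:]=0
    ys,xs=np.nonzero(k); return xs.mean(),ys.mean(),len(xs)
for s,t,w in (("side0","top0",0),("side13f","top13f",0)):
    a=m(t,200,250,235,305); b=m(s,140,195,225,262); P,e=tri(a[:2],b[:2]); print(a,b,P.round(4),e.round(4),np.arcsin((P[2]-.13)/.212))
from bench import robot
robot.hand_in(); print(robot.observe()["time_s"])
```

```text
(np.float64(268.555023923445), np.float64(223.4641148325359), 209) (np.float64(244.69230769230768), np.float64(162.25274725274724), 91) [0.507  0.0381 0.2631] 0.0026 0.6789386228644146
(np.float64(271.08024691358025), np.float64(233.37037037037038), 162) (np.float64(237.37777777777777), np.float64(174.95555555555555), 90) [0.4847 0.0334 0.2273] 0.0031 0.47680841214726993
the job is handed in; nothing more can be done
the job is handed in; nothing more can be done
```

The board now rests on the pawl in its second notch. I released the bar, pulled the arm back clear and handed the job in; the clock read about 26 s of the 64 s.

**What I did:**
- I took the board by the red bar and raised it from the third notch (about 0.67 rad) to the top stop. The picture there showed the pawl thrown back.
- I lowered it fully flat until the posts pushed back with about 17 N, and the picture showed the pawl over again.
- I then raised it to about 0.57, which is past the second notch's click and short of the third's. From there I let it down until the pawl took the load at about 0.47, and opened the fingers.

**Last checks:**
- **Angle:** after release, the bar's height measured from both cameras gives 0.477 rad, against 0.679 at the start by the same method. That is one notch (0.20) lower.
- **At release:** the push down on the bar peaked at about 7 N while the board settled on the pawl. I eased it to about 1 N before opening, and nothing moved when I let go.
- **Bystanders:** they look unmoved in the last top picture.

**Disagreements:**
- My first estimate of the starting angle was 0.65; later measurements gave 0.67 to 0.68.
- The bar crept about 5 mm along the finger pads while the board turned. I therefore trusted the horizontal position and the pictures for the angle rather than the tool height.

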